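# Load the tag feeder and hold its cover at the balance point

### The arm

A 6-joint arm with a two-finger parallel gripper is mounted at the origin on the work surface. World frame = base frame: x ahead of the robot, y to its left, z up, the work surface at z = 0. Lengths are in mm, angles in rad, forces in N, time in s.
With the tool pointing down it reaches from about 325 to 900 mm from the base axis. Payload 6.1 kg.
Tool frame: the origin (TCP) lies at the very end of the fingers, on their centre line; the grasp point (between the pads) lies 19 mm behind it; x points along the fingers, z is the direction in which the jaws open and shut, and the axes are right-handed (so a half turn about x gives the same grasp; the last joint's range is limited). The gripper opens to 87 mm and grips with 3 to 60 N. Pads are 19 mm wide; open, the fingers measure 117 mm over their backs; the gripper's body (75 mm by 190 mm) begins 51 mm behind the grasp point.
Start: joints at [1.208, 0.22, 1.526, -0, 1.395, -0.126], TCP at [146.62, 607.551, 222.538] pointing down, gripper open.
Joint ranges: [-2.98, 2.98], [-0.91, 2.08], [0.09, 2.57], [-1.24, 4.39], [0.2, 2.65], [-2.68, 2.68]. Speed limits (rad/s): [2.57, 2.57, 3.01, 3.14, 3.14, 3.14].

### API

Orientations are given as [roll, pitch, yaw] about the fixed x, y, z axes, in that order (R = Rz(yaw) Ry(pitch) Rx(roll)).
In Python, from workcell import monitor, viewer, job_done, recognise, spot_point gives the robot as it stands. The module is installed in compiled form; this text tells all that it offers.
- The arm moves only by the shell command python3 -m handwheel 'ROWS' [FORCE]. ROWS is text: rows parted by semicolons, each of 5 numbers parted by spaces: the opening in per cent of the stroke, from 0 (shut) to 100 (fully open), then the shift along the tool's x, y, z in m, then the turn about the tool's x in degrees. In form: jaw dx dy dz twist; .... A call has 1 to 8 rows; each row is the pose to reach, as a shift and turn from the pose commanded when the call began, along the tool's axes at that moment; what a row does not reach only later rows make up. A row lasts 1/8 s, in which the tool goes at most 62.5 mm and 10.7 degrees, less where a joint would pass 70% of its speed; a pose out of reach is approached as far as the arm can. A call with a gripper value outside its range is refused whole. The fingers move at their own pace and stop on an object; FORCE is the grip in N (left out, the last holds). Time passes only in rows, so rows that repeat a pose let the fingers close. It gives the time, the measured TCP pose, the force and the opening at its end, in the units of the state.
- monitor.get_obs(): the state, without advancing time (a new reading comes with each control period).
- viewer.grab_frame(name): name is "side" or "top" or "wrist"; returns (picture, depth): 400x640x3 uint8, red, green, blue; 400x640 float32, mm along the optical axis (not along the pixel's ray), 0 where there is no reading.
- viewer.calibration(name): a dict with "fx", "fy", "cx", "cy" (pixels), "k1" (the pictures are not rectified: a ray, as slopes to the right and down, at radius r is drawn at 1 + k1 r^2 times it, then the intrinsics apply), "R" (3x3) and "t" (3): a world point X has camera coordinates R X + t. Camera axes: x right, y down, z forward; pixel columns grow to the right and rows downward; lengths in mm; the calibration is good to about 2 mm. A picture is of the moment at which its call begins: read the wrist's pose just before it. calibration takes no time and is no camera call; for the wrist camera it gives the pose at the moment of the call.
- job_done(): hands the job in, once; it reports no verdict.
Trained networks look in the newest picture that a camera, given by its name, has taken for a name from the list of things; names that differ only in an ending like _2 or _b are one class to them, and where a whole thing is asked for, a point or a joint stands for the part that bears it (a point fixed in the world has none). Each returns a list of dicts, best first, with "score" (0 to 1); they miss things now and then, are a little off and sometimes report something else, mostly with a low value. They report only what shows in the picture. A call takes as long as a camera call. They do not tell look-alikes from the thing itself.
- recognise(camera, label): "location" ([x, y, z] in mm, in world coordinates, good to about 4 mm: the middle of the surface that is visible of it).
- spot_point(camera, label): "location" ([x, y, z] in mm, in world coordinates, good to about 4 mm: a listed point, or the origin of a listed thing).
The state is a dict: "time_s": time; "joint_pos": joint angles; "dq": joint speeds; "tau": joint torques, N m; "tcp_pos": TCP position; "ee_rot": TCP orientation; "force": force on the tool from outside, world axes, zero at the start; "torque": the same for the moment, N m; "grip_width": finger opening in mm.
Only numpy, scipy, OpenCV 4.12 (cv2) and the standard library are available. Lean on these libraries where they do the work, as an engineer would, in place of code of your own. Each camera call takes 0.05 s, during which the arm holds its last target. There are 200 camera calls.

### The job

Two green reel cores stand on the desk, and only one has a bore that goes over the tag feeder's steel post: find it by trying or looking, slide it over the post until it is fully home on the deck and let go of it, leaving the other core standing upright on the desk. Then grip the middle of the orange bar of the feeder's blue cover, which is lying open, and swing the cover gently up, never letting it drop, to its balance point, where it stands plumb above its hinge and would fall neither shut nor open, and finish while still gripping the bar and holding the cover there, so that a colleague can clip in the stay. Leave the other things on the desk where they are.

Things in the scene. Friction and masses are not known exactly. Their poses are not given: they have to be found in the camera images.
- feeder: Tag feeder, fixed to the desk. Grey base 200 x 200 x 30 mm whose top is the deck (30 mm above the desk). Origin: centre of its underside, on the desk. Own +x runs from the front of the base to the hinge side, own z up; its hinge axis is along own y. A low grey rear wall (to 75 mm above the desk) and two dark hinge cheeks (to 98 mm) stand along the +x edge, from own x = 63 mm outwards.
- post_top (a point): Centre of the top of the upright steel post on the deck, 76 mm above the desk, at own x = -35 mm, y = 0 of the feeder. The post is 24 mm in diameter and stands 46 mm above the deck; its top 10 mm taper to 16 mm diameter.
- hinge (a point): Middle of the cover's hinge axis, at own x = +75 mm, y = 0 of the feeder, 90 mm above the desk.
- cover_angle (a joint): Angle of the blue cover about its hinge (rad). 0: shut, level over the deck, pointing to the feeder's own -x. 1.571: plumb, straight up above the hinge, which is its balance point. 2.25: open stop, leaning back to the feeder's own +x, where it lies at the start. The hinge is almost free: let go at either side of balance, the cover falls. The cover is a plate 118 x 168 x 6 mm, from 12 to 130 mm out from the hinge axis, 300 g with its bar.
- flap: The blue cover with its bar, hinged on the feeder. Origin: middle of the hinge axis; own y along the hinge axis, own -x from the hinge to the bar, in the plane of the plate.
- grab_bar (a point): Middle of the orange bar. Round orange bar, 14 mm in diameter, 130 mm long, fixed along the free edge of the cover, parallel to the hinge axis, 175 mm out from it.  Two dark arms 110 mm apart (clear between) join it to the plate, with a gap of 38 mm between bar and plate for the fingers. It can be pinched from straight above across its diameter at any angle of the cover from plumb to the open stop, and turns between the fingers as the cover swings.
- core_a: Green plastic reel core, a ring 56 mm in outer diameter, 36 mm high, 40 to 85 g, standing on the desk. Origin: centre of its underside; own z along the bore. Of core_a and core_b one has a bore of 29 mm, which goes over the post, and the other one of 20 mm, which stops on the post's tapered tip, 38 to 47 mm above the deck; which is which is to be found out by looking or trying.
- core_b: The other green reel core, of the same outside size: see core_a.
- bottle: loose bystander, leave alone: clear bottle with white cap, 64 mm diameter, 200 mm high; origin at its foot.
- mug: loose bystander, leave alone: white mug, 80 mm diameter, 90 mm high; origin at its foot.
- tape_roll: loose bystander, leave alone: orange roll of tape, 84 mm diameter, 45 mm high; origin at its foot.
- phone: loose bystander, leave alone: black phone, 150 x 72 x 9 mm, lying flat; origin at its underside.
- stapler: loose bystander, leave alone: red and black stapler, 130 x 36 x 45 mm; origin at its underside.
- marker_box: loose bystander, leave alone: grey pen box with markers, 80 x 80 mm, 141 mm high in all; origin at its underside.
Mind the look-alikes: they are no part of the job. Leave any pink or purple look-alike of the core_b alone.

How it is judged:
By the outcome, as a careful person would: the job done as asked, in the order asked, and still so for the second after the job is handed in, while the arm keeps its last pose, push and grip.
It also fails if it takes over 72 s, if anything falls off the work surface, if the arm or the gripper's body presses on something with over 40 N, if the wrist force passes 120 N, or if a joint passes its speed limit or range.

## Working session

There is one attempt and no reset: what is moved stays moved. The work goes in short steps, Python scripts to look and compute and a shell command to move; the robot and the scene stay as the last step left them, time stands still between calls to the robot, and variables do not carry over. Pictures are saved under pics/ and viewed, about 8 in all and at most 12, crops included, and the job is handed in when it is done.

```bash
mkdir -p pics
cat > h.py <<'E'
import numpy as np, cv2
from workcell import monitor, viewer, job_done, recognise, spot_point
def px(name,X):
    c=viewer.calibration(name);p=np.array(c["R"])@np.array(X,float)+np.array(c["t"]).ravel()
    x,y=p[0]/p[2],p[1]/p[2];f=1+c["k1"]*(x*x+y*y);return np.round([c["fx"]*x*f+c["cx"],c["fy"]*y*f+c["cy"]],0)
def cloud(name,depth,c=None):
    c=c or viewer.calibration(name);K=np.array([[c["fx"],0,c["cx"]],[0,c["fy"],c["cy"]],[0,0,1.]])
    v,u=np.mgrid[:400,:640];uv=np.stack([u,v],-1).reshape(-1,1,2).astype(float)
    r=cv2.undistortPoints(uv,K,np.array([c["k1"],0,0,0,0])).reshape(400,640,2)
    # distortion is forward: same model as OpenCV
    P=np.dstack([r*depth[...,None],depth]);return (P-np.array(c["t"]).ravel())@np.array(c["R"])
def save(n,im): cv2.imwrite(f"pics/{n}.png",im[...,::-1])
E
python3 - <<'E'
from h import *
np.set_printoptions(suppress=True,precision=1)
o=monitor.get_obs();print(o["tcp_pos"],o["ee_rot"],o["grip_width"],o["force"])
for n in ("top","side"):
    im,d=viewer.grab_frame(n);save(n,im);np.save(n,d)
    np.save(n+"P",cloud(n,d))
    np.save(n+"I",im)
    for l in ("core_a","post_top","hinge","grab_bar","feeder"):
        for r in spot_point(n,l): print(n,l,round(r["score"],2),np.array(r["location"]),px(n,r["location"]))
a=np.vstack([cv2.imread("pics/top.png"),cv2.imread("pics/side.png")]);cv2.imwrite("pics/both.png",cv2.resize(a,(480,600)))
E
```

```text
[146.4 607.  221.4] [ 3.   1.6 -1.9] 87.06472323544327 [ 0.5 -0.1 -0. ]
top core_a 0.7 [ 465.2 -199.4    1.2] [364. 236.]
top core_a 0.69 [ 614.3 -309.9   -2.5] [397. 190.]
top core_a 0.68 [ 429.8 -399.     0.2] [426. 246.]
top post_top 0.82 [514.4   2.6  77.7] [300. 219.]
top post_top 0.35 [452.4 212.3 224.3] [218. 239.]
top hinge 0.79 [480.1 107.1  94.4] [264. 230.]
top grab_bar 0.59 [767.8 192.8  -1.7] [243. 144.]
top feeder 0.63 [505.7  34.2  -2.7] [291. 224.]
top feeder 0.21 [ 615.5 -308.    -0.2] [396. 189.]
side core_a 0.89 [ 468.4 -196.9    0.6] [334. 261.]
side core_a 0.8 [ 619.6 -311.9    2.7] [396. 251.]
side core_a 0.68 [ 429.2 -399.1   -0.9] [380. 307.]
side post_top 0.57 [ 338.6 -153.1    0. ] [292. 278.]
side hinge 0.79 [486.9 112.6  89.7] [265. 189.]
side feeder 0.64 [502.9  39.5   1.3] [286. 218.]
```

View pics/top.png

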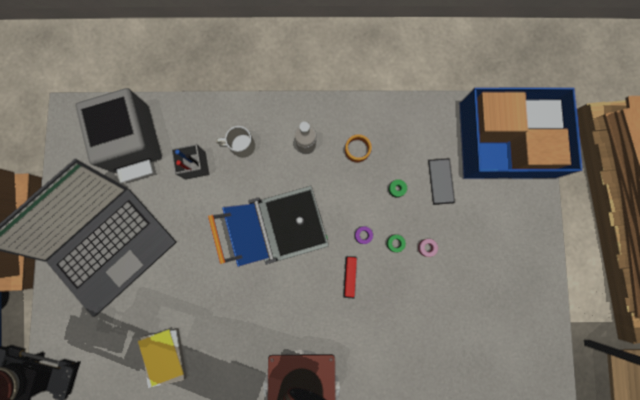

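View pics/side.png

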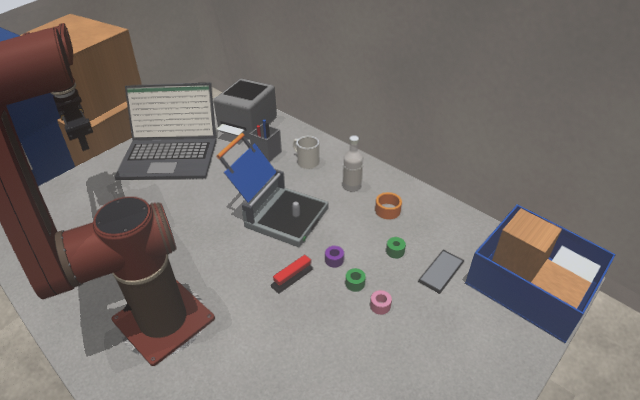

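The top picture shows the green cores at (397,188) and (396,243). The look-alikes are purple at (364,235), pink at (428,247) and the orange tape roll at (358,148). The post is at (300,220) and the orange bar at (216,240). Next I measure the green cores and check them in a crop.

Run:
```python
from h import *
np.set_printoptions(suppress=True,precision=1)
for n in ("top","side"):
    im=np.load(n+"I.npy");P=np.load(n+"P.npy")
    hsv=cv2.cvtColor(im,cv2.COLOR_RGB2HSV)
    def comps(lo,hi,roi,minA=25):
        m=cv2.inRange(hsv,np.array(lo),np.array(hi));q=np.zeros_like(m);q[roi]=m[roi]
        k,L,s,c=cv2.connectedComponentsWithStats(q)
        for i in range(1,k):
            if s[i,4]>minA:
                Q=P[L==i];yield s[i],c[i],Q
    roi=np.s_[100:330,100:470]
    for s,c,Q in comps((45,100,40),(80,255,255),roi):
        t=Q[Q[:,2]>30]; e=cv2.minEnclosingCircle(t[:,:2].astype(np.float32))
        print(n,"green",c,s[4],len(t),e[0],e[1]*2,np.median(t[:,2]))
    for s,c,Q in comps((5,150,80),(20,255,255),roi):
        print(n,"orange",c,s[4],np.median(Q,0),Q.min(0),Q.max(0))
    for s,c,Q in comps((105,120,40),(125,255,255),roi,200):
        print(n,"blue",c,s[4],np.median(Q,0),Q.min(0),Q.max(0))
    # feeder deck points z 20..40
im=np.load("topI.npy");P=np.load("topP.npy")
m=(abs(P[...,2]-30)<5);m[:,:250]=0;m[:,335:]=0;m[:180]=0;m[265:]=0
k,L,s,c=cv2.connectedComponentsWithStats(m.astype(np.uint8));i=1+np.argmax(s[1:,4])
print("deck rect",cv2.minAreaRect(P[L==i][:,:2].astype(np.float32)))
m=(abs(P[...,2]-76)<6);m[:,285:]&=True
ys,xs=np.where(m[210:230,290:312]);q=P[210:230,290:312][m[210:230,290:312]];print("post",q.mean(0) if len(q) else None,len(q))
a=cv2.resize(im[170:265,340:445],None,fx=5,fy=5,interpolation=cv2.INTER_CUBIC);save("crop",a)
```

```text
top green [397.4 187.9] 211 184 (530.4310913085938, -184.2051239013672) 347.3513488769531 36.41784750208298
top green [395.8 243.2] 183 164 (438.5123291015625, -182.17251586914062) 275.6256103515625 36.24294283511743
top orange [357.7 147.6] 193 [ 744.7 -179.4   43.1] [ 426.8 -218.9   15.9] [ 784.7  -44.9 1261.9]
top orange [216.1 239.1] 206 [450.5 214.9 233.5] [392.4 -44.9 226.7] [ 512.2  235.8 1261.9]
top blue [465.6 135.4] 587 [ 786.8 -526.4   46.6] [ 426.8 -539.4    9.1] [ 903.1  -44.9 1261.9]
top blue [245.4 233.5] 1794 [468.6 153.1 152.8] [382.9 -44.9  75.8] [ 564.1  209.  1261.9]
side green [396.  243.6] 152 151 (615.8123168945312, -309.96600341796875) 53.36306381225586 38.1336969034436
side green [355.  276.1] 162 162 (108.20228576660156, -550.0269775390625) 884.29052734375 37.95780825022696
side orange [231.1 144.2] 101 [457.  211.2 232.8] [390.6 189.2 226.7] [516.5 232.6 239.3]
side orange [388.5 200.6] 100 [ 747.3 -181.1   47.2] [ 703.9 -223.7    8.7] [ 783.4 -145.    52.7]
side blue [250.5 172.4] 1493 [466.2 148.1 150.2] [-247.  -813.3   31. ] [ 663.2  362.1 1062.8]
deck rect ((506.68585205078125, 25.7349853515625), (199.77593994140625, 178.83889770507812), 15.879621505737305)
post [512.6   4.7  75.5] 37
```

View pics/crop.png

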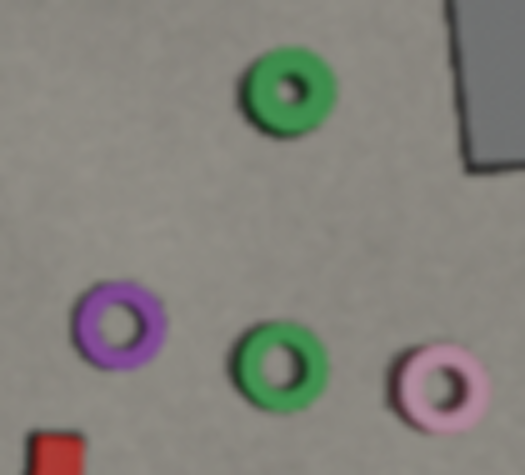

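The crop shows the core at (396,243) has the wide bore and the green one at (397,188) the narrow bore. I choose the lower one; the purple and pink rings are its neighbours. Next I work out its position and the shifts.

```bash
cat >> h.py <<'E'
from scipy.spatial.transform import Rotation as Rn
def go(target,jaw=None):
    """shift in tool axes (m) to bring TCP to target; jaw = wanted world direction of the tool z (sign free)"""
    o=monitor.get_obs();R=Rn.from_euler("xyz",o["ee_rot"]).as_matrix()
    s=R.T@(np.array(target)-o["tcp_pos"])/1000;tw=0
    if jaw is not None:
        j=R.T@np.append(np.array(jaw),0);tw=np.degrees(np.arctan2(-j[1],j[2]));tw=(tw+90)%180-90
    print("tcp",np.round(o["tcp_pos"],1),"tool x",np.round(R[:,0],3),"z",np.round(R[:,2],3),"shift m",np.round(s,4),"twist",round(tw,1),"q6",round(o["joint_pos"][5],2),"grip",round(o["grip_width"],1),"F",np.round(o["force"],1),"t",round(o["time_s"],2))
E
python3 - <<'E'
from h import *
np.set_printoptions(suppress=True,precision=1)
for n,boxes in (("top",((397,188),(396,243))),("side",((396,244),(355,276)))):
    im=np.load(n+"I.npy");P=np.load(n+"P.npy");D=np.load(n+".npy")
    g=cv2.inRange(cv2.cvtColor(im,cv2.COLOR_RGB2HSV),np.array((45,90,30)),np.array((80,255,255)))>0
    for u,v in boxes:
        m=np.zeros_like(g);m[v-15:v+16,u-15:u+16]=1;m&=g&(D>0)&(P[...,2]>31)&(P[...,2]<44);q=P[m][:,:2]
        # circle fit by bounding: min enclosing
        print(n,(u,v),cv2.minEnclosingCircle(q.astype(np.float32)),q.mean(0),(q.min(0)+q.max(0))/2)
    b=cv2.inRange(cv2.cvtColor(im,cv2.COLOR_RGB2HSV),np.array((5,150,80)),np.array((20,255,255)))>0
    b&=(D>0)&(P[...,2]>220)&(P[...,2]<245);q=P[b];mu=q.mean(0);w=np.linalg.svd(q-mu)[2][0]
    e=(q-mu)@w;print(n,"bar",mu+w*(e.min()+e.max())/2,w,e.max()-e.min(),np.percentile(q[:,2],90))
    if n=="top":
        z=P[...,2];q=P[(abs(z-76)<6)&(np.hypot(P[...,0]-513,P[...,1]-5)<25)&(D>0)];print("post",cv2.minEnclosingCircle(q[:,:2].astype(np.float32)),q[:,2].max())
go((445,-300,150),(-.962,-.274))
E
```

```text
top (397, 188) ((616.138671875, -305.9971618652344), 26.86404800415039) [ 615.2 -306. ] [ 615.8 -306. ]
top (396, 243) ((441.2831726074219, -294.9783630371094), 26.665367126464844) [ 441.4 -294.6] [ 441.2 -294.3]
top bar [452.3 215.  233.5] [-1.  -0.3  0. ] 125.88667786792749 236.0102895459402
post ((513.4031982421875, 4.328246116638184), 10.82230281829834) 80.58842563338231
side (396, 244) ((616.3885498046875, -309.0138854980469), 27.512531280517578) [ 614.9 -309.9] [ 616.5 -309. ]
side (355, 276) ((440.01177978515625, -298.5533142089844), 27.746171951293945) [ 439.9 -299.1] [ 440.6 -298.6]
side bar [453.  210.6 233.1] [-1.  -0.3  0. ] 131.77396538311652 236.3165149293889
tcp [146.6 607.6 222.5] tool x [ 0.  0. -1.] z [0.2 1.  0. ] shift m [ 0.1 -0.5 -0.8] twist 60.5 q6 -0.13 grip 87.1 F [ 0.6  0.5 -0.8] t 0.6
```

```bash
sed -i 's/^import numpy.*/&\nnp.set_printoptions(suppress=True)/' h.py; python3 -c "
from h import *
go((146.6,607.6,322));go((440.7,-296.5,322),(-.962,-.274))"
```

```text
tcp [146.6 607.6 222.5] tool x [ 0.  0. -1.] z [0.235 0.972 0.   ] shift m [-0.0995  0.      0.    ] twist 0 q6 -0.13 grip 87.1 F [ 0.6  0.5 -0.8] t 0.6
tcp [146.6 607.6 222.5] tool x [ 0.  0. -1.] z [0.235 0.972 0.   ] shift m [-0.0995 -0.498  -0.8098] twist 60.5 q6 -0.13 grip 87.1 F [ 0.6  0.5 -0.8] t 0.6
```

```bash
python3 -m handwheel '100 -0.06 0 0 0; 100 -0.1 -0.04 0 0; 100 -0.1 -0.1 -0.02 10; 100 -0.1 -0.16 -0.04 20; 100 -0.1 -0.22 -0.06 30; 100 -0.1 -0.27 -0.09 40; 100 -0.1 -0.31 -0.13 50; 100 -0.1 -0.34 -0.18 60' 30; python3 -c "
from h import *
go((440.7,-296.5,322),(-.962,-.274))"
```

```text
time_s: 1.6
tcp_pos: [436.2, 351.1, 322.3]
ee_rot: [-0.791, 1.571, -0.51]
force: [0.5, -0.5, -0.1]
grip_width: 87.1
tcp [436.2 351.1 322.3] tool x [ 0. -0. -1.] z [0.961 0.277 0.   ] shift m [ 0.0004 -0.6235 -0.1749] twist 0.2 q6 0.26 grip 87.1 F [ 0.5 -0.5 -0.1] t 1.6
```

```bash
python3 -m handwheel '100 0 -0.06 -0.017 0; 100 0 -0.12 -0.034 0; 100 0 -0.18 -0.05 0; 100 0 -0.24 -0.067 0; 100 0 -0.3 -0.084 0; 100 0 -0.36 -0.1 0; 100 0 -0.42 -0.118 0; 100 0 -0.48 -0.135 0'; python3 -m handwheel '100 0 -0.05 -0.015 0; 100 0 -0.1 -0.03 0; 100 0 -0.143 -0.04 0; 100 0.05 -0.143 -0.04 0; 100 0.1 -0.143 -0.04 0; 100 0.14 -0.143 -0.04 0;100 0.14 -0.143 -0.04 0'
python3 - <<'E'
from h import *
im,d=viewer.grab_frame("wrist");P=cloud("wrist",d);save("w1",im)
g=cv2.inRange(cv2.cvtColor(im,cv2.COLOR_RGB2HSV),np.array((45,90,30)),np.array((80,255,255)))>0
m=g&(d>0)&(abs(P[...,2]-36)<4);q=P[m][:,:2];print(cv2.minEnclosingCircle(q.astype(np.float32)),len(q),px("wrist",(441,-296.5,36)))
cc=cv2.findContours(m.astype(np.uint8),cv2.RETR_CCOMP,cv2.CHAIN_APPROX_NONE)[0]
for c in cc:
    if len(c)>30:
        w=P[c[:,0,1],c[:,0,0]][:,:2].astype(np.float32);print("loop",cv2.minEnclosingCircle(w),cv2.fitEllipse(w))
go((440.7,-296.5,3),(-.962,-.274))
E
```

```text
time_s: 2.6
tcp_pos: [440.9, -147.8, 323.0]
ee_rot: [-0.596, 1.569, -0.309]
force: [1.1, 0.4, 1.1]
grip_width: 86.9
time_s: 3.48
tcp_pos: [441.2, -292.5, 179.1]
ee_rot: [2.124, 1.563, 2.411]
force: [0.9, 0.4, -0.4]
grip_width: 86.7
((528.0186157226562, -298.5896301269531), 111.55706024169922) 2200 [322. 186.]
loop ((616.9515380859375, -310.6657409667969), 27.561817169189453) ((612.837158203125, -308.41888427734375), (42.494632720947266, 53.732818603515625), 151.66209411621094)
loop ((443.00958251953125, -300.1502990722656), 27.572811126708984) ((442.99560546875, -299.7368469238281), (52.84053039550781, 53.3472785949707), 10.267887115478516)
loop ((442.4424133300781, -299.83526611328125), 16.0362491607666) ((442.7178955078125, -299.79718017578125), (30.46512794494629, 30.571325302124023), 91.73165893554688)
tcp [ 442.7 -293.7  181.9] tool x [-0.002  0.002 -1.   ] z [ 0.959  0.283 -0.001] shift m [ 0.1789 -0.0025 -0.0024] twist 0.5 q6 -1.02 grip 87.3 F [ 0.4 -0.4 -0.2] t 3.52
```

View pics/w1.png

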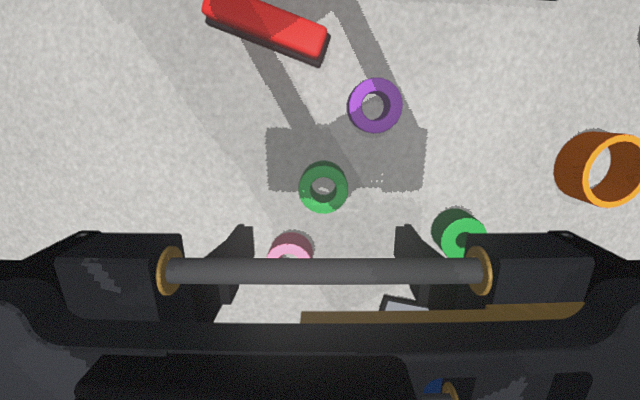

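The wrist picture shows the chosen green core at (323,187), bore about 30 mm. The purple ring at (375,105), pink at (290,250) and the other green at (460,232) are all clear of the fingers. I go down and grip it.

```bash
python3 -c "
from h import *
go((442,-298,4),(-.962,-.274))"; python3 -m handwheel '100 0 -0.005 -0.002 0; 100 0.05 -0.005 -0.002 0; 100 0.1 -0.005 -0.002 0; 100 0.14 -0.005 -0.002 0;100 0.16 -0.005 -0.002 0;100 0.16 -0.005 -0.002 0;100 0.16 -0.005 -0.002 0'; python3 -c "
from h import *
go((442,-298,4),(-.962,-.274))"
```

```text
tcp [ 442.7 -293.7  181.9] tool x [-0.002  0.002 -1.   ] z [ 0.959  0.283 -0.001] shift m [ 0.1779 -0.0043 -0.0016] twist 0.5 q6 -1.02 grip 87.3 F [ 0.4 -0.4 -0.2] t 3.52
time_s: 4.4
tcp_pos: [444.4, -301.2, 24.9]
ee_rot: [-1.042, 1.567, -0.756]
force: [0.4, 0.4, 0.1]
grip_width: 87.3
tcp [ 444.4 -301.2   24.9] tool x [ 0.003 -0.003 -1.   ] z [0.959 0.283 0.002] shift m [ 0.0209  0.0038 -0.0014] twist 0.5 q6 -1.03 grip 87.3 F [0.4 0.4 0.1] t 4.4
```

```bash
python3 -m handwheel '100 0.01 0.002 -0.001 0; 100 0.02 0.002 -0.001 0; 100 0.02 0.002 -0.001 0; 20 0.02 0.002 -0.001 0; 20 0.02 0.002 -0.001 0; 20 0.02 0.002 -0.001 0;20 0.02 0.002 -0.001 0;20 0.02 0.002 -0.001 0' 30; python3 -m handwheel '20 0 0 0 0;20 0 0 0 0;20 0 0 0 0';python3 -c "
from h import *
go((442,-298,140))"
```

```text
time_s: 5.4
tcp_pos: [441.4, -298.1, 2.7]
ee_rot: [-0.98, 1.57, -0.693]
force: [-1.0, 0.8, 1.5]
grip_width: 56.3
time_s: 5.78
tcp_pos: [441.4, -298.1, 2.7]
ee_rot: [-0.993, 1.57, -0.706]
force: [-0.4, 0.9, 1.5]
grip_width: 56.1
tcp [ 441.4 -298.1    2.7] tool x [ 0. -0. -1.] z [0.959 0.283 0.   ] shift m [-0.1373 -0.0001  0.0006] twist 0 q6 -1.03 grip 56.1 F [-0.4  0.9  1.5] t 5.78
```

```bash
python3 -m handwheel '20 -0.03 0 0 0;20 -0.08 0 0 0;20 -0.12 0 0 0;20 -0.14 0 0 0;20 -0.14 0 0 0'
python3 - <<'E'
from h import *
o=monitor.get_obs();im,d=viewer.grab_frame("wrist");P=cloud("wrist",d);save("w2",im)
print(o["tcp_pos"],px("wrist",o["tcp_pos"]))
g=cv2.inRange(cv2.cvtColor(im,cv2.COLOR_RGB2HSV),np.array((45,90,30)),np.array((80,255,255)))>0
m=g&(d>0)&(P[...,2]>130);q=P[m];print(len(q), q.min(0) if len(q) else 0, q.max(0) if len(q) else 0, np.median(q[:,2]) if len(q) else 0)
t=q[abs(q[:,2]-np.percentile(q[:,2],90))<3];print(cv2.minEnclosingCircle(t[:,:2].astype(np.float32)))
go((513.6,3.8,143),(-.962,-.274))
E
```

```text
time_s: 6.4
tcp_pos: [442.2, -298.8, 144.2]
ee_rot: [-1.032, 1.567, -0.745]
force: [0.3, -0.1, -1.4]
grip_width: 56.0
[ 442.17282934 -298.76888051  144.15739478] [325. 243.]
5217 [ 351.81691464 -325.72120662  141.25717903] [ 513.43061732 -239.80054201  265.30316309] 174.9192291557348
((440.80517578125, -298.0876159667969), 27.80982208251953)
tcp [ 441.3 -298.   142.5] tool x [ 0. -0. -1.] z [0.959 0.283 0.   ] shift m [-0.0006  0.269   0.1547] twist 0.5 q6 -1.03 grip 55.7 F [ 0.1  0.5 -1.2] t 6.45
```

View pics/w2.png

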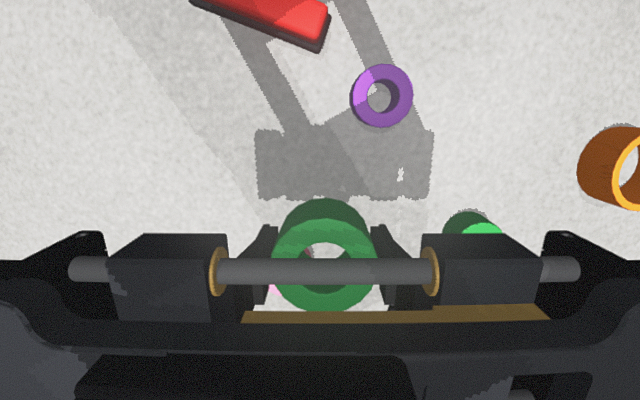

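The core is held at (323,255), centred on the TCP to within 1 mm. I move it above the post.

```bash
python3 -m handwheel '20 0 0.03 0.017 0;20 0 0.08 0.046 0;20 0 0.13 0.075 0;20 0 0.18 0.104 0;20 0 0.225 0.13 0;20 0 0.255 0.147 0;20 0 0.269 0.155 0;20 0 0.269 0.155 0';python3 -m handwheel '20 0 0 0 0;20 0 0 0 0;20 0 0 0 0'
python3 - <<'E'
from h import *
im,d=viewer.grab_frame("wrist");P=cloud("wrist",d);save("w3",im)
z=P[...,2];m=(d>0)&(abs(z-76)<4)&(np.hypot(P[...,0]-513,P[...,1]-4)<22);q=P[m];print("post wrist",len(q),q.mean(0) if len(q) else 0, cv2.minEnclosingCircle(q[:,:2].astype(np.float32)) if len(q) else 0)
g=cv2.inRange(cv2.cvtColor(im,cv2.COLOR_RGB2HSV),np.array((45,90,30)),np.array((80,255,255)))>0
t=P[g&(d>0)&(abs(z-176)<4)];print("core",cv2.minEnclosingCircle(t[:,:2].astype(np.float32)))
for n in ("top","side","wrist"):
    if n!="wrist": viewer.grab_frame(n)
    for r in spot_point(n,"post_top"): print(n,r)
    for r in spot_point(n,"hinge"): print(n,"hinge",r)
go((513.6,3.8,143),(-.962,-.274))
E
```

```text
time_s: 7.45
tcp_pos: [513.1, 4.3, 141.2]
ee_rot: [2.867, 1.569, -3.127]
force: [0.1, -0.4, -0.6]
grip_width: 56.2
time_s: 7.82
tcp_pos: [513.8, 3.0, 142.6]
ee_rot: [-0.922, 1.571, -0.636]
force: [0.9, 0.4, -1.8]
grip_width: 56.1
post wrist 31 [509.74333988  10.19819794  73.49026843] ((509.82757568359375, 8.745614051818848), 6.3426971435546875)
core ((513.296142578125, 3.084921360015869), 28.016740798950195)
top hinge {'location': [482.9, 103.5, 92.1], 'score': 0.93}
side {'location': [507.8, 3.3, 67.5], 'score': 0.77}
side {'location': [642.8, -458.6, -3.0], 'score': 0.23}
side hinge {'location': [484.5, 111.2, 89.1], 'score': 0.91}
wrist {'location': [513.7, 0.7, 74.2], 'score': 0.61}
wrist {'location': [479.4, 106.4, 89.7], 'score': 0.4}
wrist {'location': [510.6, 2.5, 139.3], 'score': 0.4}
wrist hinge {'location': [481.8, 108.8, 91.4], 'score': 0.59}
wrist hinge {'location': [502.2, 38.8, -5.0], 'score': 0.58}
tcp [513.9   3.9 142.6] tool x [ 0. -0. -1.] z [0.959 0.283 0.   ] shift m [-0.0004 -0.     -0.0003] twist 0.5 q6 -0.43 grip 56.4 F [ 0.6 -0.2 -1. ] t 8.28
```

View pics/w3.png

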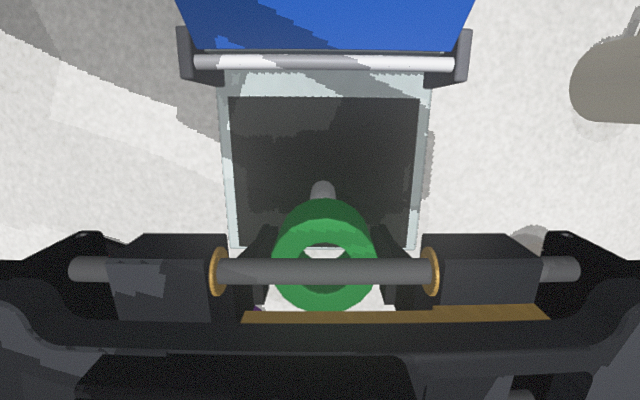

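Run:
```python
from h import *
im=cv2.imread("pics/w3.png");c=cv2.resize(im[165:215,290:360],None,fx=8,fy=8,interpolation=cv2.INTER_CUBIC)
ux=np.array([-.274,.962])
p=np.array([513.6,3.8])
for r,z,col in ((8,76,(0,0,255)),(12,66,(0,255,255))):
    for a in np.linspace(0,2*np.pi,60):
        u,v=px("wrist",[*(p+r*np.array([np.cos(a),np.sin(a)])),z])
        cv2.circle(c,(int((u-290+.5)*8),int((v-165+.5)*8)),2,col,-1)
cv2.imwrite("pics/w3c.png",c)
```

```text
(no output)
```

View pics/w3c.png

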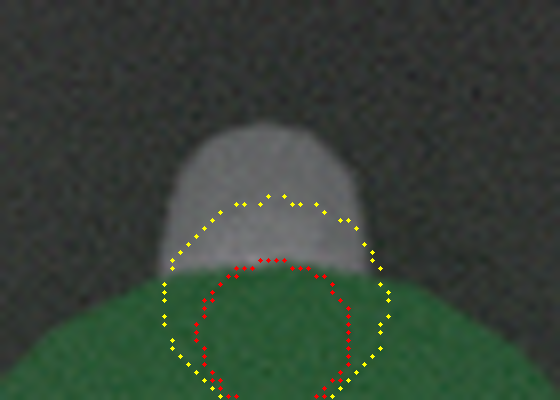

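Run:
```python
from h import *
ux=np.array([-.274,.962]);uy=np.array([-.962,-.274]);p=np.array([513.6,3.8])
print("apex",px("wrist",[*(p+12*ux),30]),"sides z50",px("wrist",[*(p+12*uy),50]),px("wrist",[*(p-12*uy),50]),"per mm",px("wrist",[*(p+32*ux),30]))
```

```text
apex [324. 180.] sides z50 [311. 197.] [337. 198.] per mm [324. 160.]
```

The overlay shows the post within about 1 mm of where I expected it. I lower the core, slowly over the taper.

```bash
python3 -m handwheel '20 0.02 0 -0.001 0;20 0.045 0 -0.001 0;20 0.06 0 -0.001 0;20 0.065 0 -0.001 0;20 0.07 0 -0.001 0;20 0.075 0 -0.001 0;20 0.08 0 -0.001 0;20 0.08 0 -0.001 0';python3 -m handwheel '20 0 0 0 0'
```

```text
time_s: 9.28
tcp_pos: [512.6, 3.7, 62.3]
ee_rot: [2.715, 1.57, 3.001]
force: [0.2, 0.3, -0.8]
grip_width: 55.7
time_s: 9.4
tcp_pos: [513.0, 3.6, 62.7]
ee_rot: [-0.484, 1.57, -0.197]
force: [-0.1, -1.1, -0.7]
grip_width: 56.0
```

```bash
python3 -m handwheel '20 0.008 0 0 0;20 0.016 0 0 0;20 0.022 0 0 0;20 0.026 0 0 0;20 0.029 0 0 0;20 0.030 0 0 0;20 0.030 0 0 0;20 0.030 0 0 0'
```

```text
time_s: 10.4
tcp_pos: [513.2, 3.6, 32.7]
ee_rot: [-0.421, 1.57, -0.134]
force: [-0.3, 0.1, -0.4]
grip_width: 55.9
```

```bash
python3 -m handwheel '20 0.0015 0 0 0;20 0.0015 0 0 0'; python3 -m handwheel '100 0 0 0 0;100 0 0 0 0;100 0 0 0 0;100 0 0 0 0;100 -0.03 0 0 0;100 -0.08 0 0 0;100 -0.14 0 0 0;100 -0.2 0 0 0';python3 -m handwheel '100 -0.06 0 0 0;100 -0.1 0 0 0;100 -0.1 0 0 0'
python3 - <<'E'
from h import *
for n in ("side","wrist"):
    im,d=viewer.grab_frame(n);P=cloud(n,d);save(n+"4",im)
    g=cv2.inRange(cv2.cvtColor(im,cv2.COLOR_RGB2HSV),np.array((45,90,30)),np.array((80,255,255)))>0
    t=P[g&(d>0)&(np.hypot(P[...,0]-513,P[...,1]-4)<50)&(P[...,2]<120)];print(n,len(t),np.percentile(t[:,2],[2,50,90,98]) if len(t) else 0)
go((513,3.6,330),(-.274,.962))
E
```

```text
time_s: 10.65
tcp_pos: [513.2, 3.6, 32.6]
ee_rot: [-1.73, 1.571, -1.443]
force: [-6.5, -0.1, 12.8]
grip_width: 56.1
time_s: 11.65
tcp_pos: [512.5, 3.7, 232.7]
ee_rot: [2.73, 1.57, 3.017]
force: [0.1, -0.6, 0.1]
grip_width: 87.1
time_s: 12.02
tcp_pos: [514.7, 3.4, 335.5]
ee_rot: [-0.43, 1.563, -0.143]
force: [0.2, -0.2, -0.9]
grip_width: 87.0
side 113 [63.24136513 68.27652181 70.86108972 73.9179716 ]
wrist 832 [27.52141973 63.20316114 64.32240493 65.03933474]
tcp [512.8   3.6 330.7] tool x [ 0. -0. -1.] z [0.959 0.283 0.   ] shift m [ 0.0007 -0.0001  0.0002] twist -89.5 q6 -0.43 grip 87.2 F [-0.6  0.1 -0.7] t 12.12
```

View pics/side4.png

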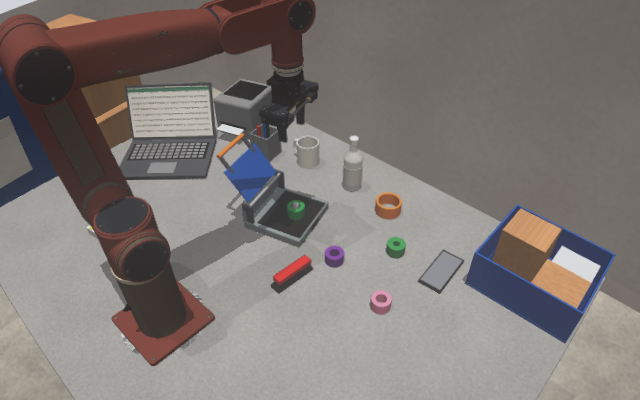

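The core is home at (296,210): its top measures about 65 mm and the post shows through. The other green core stands at (396,246). Next I turn and move above the bar.

```bash
python3 -m handwheel '100 0 0.03 0 -10;100 0 0.07 0 -20;100 0 0.11 0 -30;100 0 0.15 0 -40;100 0 0.185 0 -50;100 0 0.21 0.002 -60;100 0 0.22 0.002 -70;100 0 0.22 0.002 -80';python3 -m handwheel '100 0 0 0 -9.5;100 0 0 0 -9.5;100 0 0 0 -9.5;100 0 0 0 -9.5'
python3 - <<'E'
from h import *
im,d=viewer.grab_frame("wrist");P=cloud("wrist",d);save("w5",im)
b=cv2.inRange(cv2.cvtColor(im,cv2.COLOR_RGB2HSV),np.array((5,130,60)),np.array((22,255,255)))>0
b&=(d>0)&(P[...,2]>215)&(P[...,2]<245);q=P[b];print(len(q))
mu=q.mean(0);w=np.linalg.svd(q-mu,full_matrices=False)[2][0];e=(q-mu)@w
print("bar",mu+w*(e.min()+e.max())/2,w,e.max()-e.min(),np.percentile(q[:,2],[50,95]))
go((452.8,215.2,207),(-.274,.962))
E
```

```text
time_s: 13.12
tcp_pos: [451.3, 215.8, 328.4]
ee_rot: [1.701, 1.567, -2.892]
force: [0.3, -0.0, -0.1]
grip_width: 86.6
time_s: 13.62
tcp_pos: [452.4, 215.1, 330.5]
ee_rot: [1.606, 1.57, -2.83]
force: [-0.4, -0.1, -0.5]
grip_width: 86.8
1562
bar [452.27498804 214.02271942 231.29513565] [0.96258619 0.27089098 0.00677476] 130.0177375887117 [231.4953334  233.12622018]
tcp [452.5 215.1 330.8] tool x [-0. -0. -1.] z [-0.273  0.962  0.   ] shift m [ 0.1238 -0.0004  0.    ] twist -0.1 q6 -1.56 grip 86.8 F [ 0.  -0.4  0.1] t 13.68
```

View pics/w5.png

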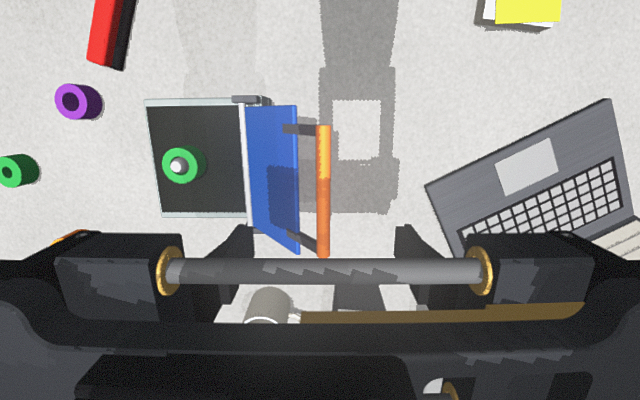

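The bar runs from (323,125) to (322,258) and lies between the open fingers. The core on the post is at (183,165). I go down and pinch lightly.

```bash
python3 -m handwheel '100 0.03 0 0 0;100 0.07 0 0 0;100 0.1 0 0 0;100 0.115 0 0 0;100 0.124 0 0 0;100 0.124 0 0 0;100 0.124 0 0 0'; python3 -m handwheel '0 0 0 0 0;0 0 0 0 0;0 0 0 0 0;0 0 0 0 0;0 0 0 0 0;0 0 0 0 0;0 0 0 0 0;0 0 0 0 0' 15;  python3 -m handwheel '0 0 0 0 0;0 0 0 0 0'
python3 - <<'E'
from h import *
go((452.8,215.2,207),(-.274,.962))
o=monitor.get_obs();ux=np.array([-.274,.962,0]);h=np.array([482.9,109.4,90])
g=np.array(o["tcp_pos"])+[0,0,-19+38];v=g-h;print("along",v@ux,"z",v[2],"r",np.hypot(v@ux,v[2]),"ang",np.arctan2(v[2],-(v@ux)))
a0=np.arctan2(v[2],-(v@ux));r=np.hypot(v@ux,v[2])
for a in np.linspace(a0,np.pi/2,17):
    print(round(a,3),"dx(tool,m)",round(-(r*np.sin(a)-v[2])/1000,4),"dz",round((-r*np.cos(a)-v@ux)/1000,4))
E
```

```text
time_s: 14.55
tcp_pos: [453.3, 215.4, 208.3]
ee_rot: [-1.572, 1.569, 0.277]
force: [0.8, -0.5, -0.4]
grip_width: 87.1
time_s: 15.55
tcp_pos: [452.6, 215.0, 207.0]
ee_rot: [3.118, 1.57, -1.317]
force: [2.6, -10.0, -0.3]
grip_width: 15.2
time_s: 15.8
tcp_pos: [452.8, 214.3, 207.0]
ee_rot: [3.044, 1.569, -1.39]
force: [0.8, -4.8, 0.2]
grip_width: 13.7
tcp [452.8 214.3 207. ] tool x [ 0.    -0.002 -1.   ] z [-0.274  0.962 -0.002] shift m [ 0.     -0.0002  0.0008] twist 0.0 q6 -1.56 grip 13.7 F [ 0.8 -4.8  0.2] t 15.8
along 109.18274100331865 z 136.0027323327855 r 174.40646242321716 ang 2.247241126642086
2.247 dx(tool,m) 0.0 dz 0.0
2.205 dx(tool,m) -0.0045 dz -0.0058
2.163 dx(tool,m) -0.0087 dz -0.0119
2.12 dx(tool,m) -0.0127 dz -0.0181
2.078 dx(tool,m) -0.0164 dz -0.0244
2.036 dx(tool,m) -0.0199 dz -0.031
1.994 dx(tool,m) -0.023 dz -0.0376
1.951 dx(tool,m) -0.0259 dz -0.0444
1.909 dx(tool,m) -0.0285 dz -0.0513
1.867 dx(tool,m) -0.0308 dz -0.0583
1.824 dx(tool,m) -0.0328 dz -0.0654
1.782 dx(tool,m) -0.0345 dz -0.0726
1.74 dx(tool,m) -0.0359 dz -0.0798
1.698 dx(tool,m) -0.037 dz -0.0871
1.655 dx(tool,m) -0.0378 dz -0.0945
1.613 dx(tool,m) -0.0382 dz -0.1018
1.571 dx(tool,m) -0.0384 dz -0.1092
```

```bash
python3 -m handwheel '0 -0.0045 0 -0.0058 0;0 -0.0087 0 -0.0119 0;0 -0.0127 0 -0.0181 0;0 -0.0164 0 -0.0244 0;0 -0.0199 0 -0.031 0;0 -0.023 0 -0.0376 0;0 -0.0259 0 -0.0444 0;0 -0.0285 0 -0.0513 0' 20; python3 -m handwheel '0 0 0 0 0'
python3 - <<'E'
from h import *
o=monitor.get_obs();ux=np.array([-.274,.962,0]);h=np.array([482.9,109.4,90])
v=np.array(o["tcp_pos"])+[0,0,19]-h;a0=np.arctan2(v[2],-(v@ux));r=np.hypot(v@ux,v[2])
print(a0,r,o["grip_width"],o["force"])
im,d=viewer.grab_frame("side");save("s6",im[60:260,180:380])
E
```

```text
time_s: 16.8
tcp_pos: [466.7, 165.6, 236.2]
ee_rot: [-0.77, 1.571, 1.079]
force: [-4.5, 1.2, 4.3]
grip_width: 13.2
time_s: 16.92
tcp_pos: [466.8, 165.3, 236.2]
ee_rot: [-2.316, 1.571, -0.468]
force: [-5.1, 1.9, 6.8]
grip_width: 13.2
1.909536395330104 175.1883500015349 13.202529355733192 [-5.11369834  1.93138303  6.82522165]
```

```bash
python3 -m handwheel '0 -0.0023 0 -0.007 0;0 -0.0043 0 -0.0141 0;0 -0.006 0 -0.0213 0;0 -0.0074 0 -0.0285 0;0 -0.0085 0 -0.0358 0;0 -0.0093 0 -0.0432 0;0 -0.0096 0 -0.048 0;0 -0.0097 0 -0.052 0'; python3 -m handwheel '0 0 0 0 0;0 0 0 0 0'
python3 - <<'E'
from h import *
ux=np.array([-.274,.962,0]);uy=np.array([-.962,-.274,0]);h=np.array([482.9,109.4,90])
o=monitor.get_obs();v=np.array(o["tcp_pos"])+[0,0,19]-h;print(np.arctan2(v[2],-(v@ux)),np.hypot(v@ux,v[2]),v@ux,o["grip_width"],o["force"])
im,d=viewer.grab_frame("side");P=cloud("side",d);save("s7",im[60:260,180:380])
hsv=cv2.cvtColor(im,cv2.COLOR_RGB2HSV)
m=(cv2.inRange(hsv,np.array((105,120,30)),np.array((125,255,255)))>0)&(d>0)
m&=(np.hypot(P[...,0]-483,P[...,1]-109)<100)&(P[...,2]>100)&(P[...,2]<230)
q=P[m];A=np.c_[(q-h)@ux,q[:,2]-90];print(len(q),"median plate own x by z:")
for z in range(105,225,20):
    s=A[abs(q[:,2]-z)<10];print(z,len(s),np.median(s[:,0]) if len(s) else 0)
k=np.polyfit(A[:,1],A[:,0],1);print("tilt from plumb, rad (open +)",np.arctan(k[0]),"offset",k[1])
for r in spot_point("side","hinge")+spot_point("side","grab_bar"): print(r)
E
```

```text
time_s: 17.98
tcp_pos: [480.9, 115.5, 245.0]
ee_rot: [1.574, 1.57, -2.861]
force: [-2.6, 0.0, 0.5]
grip_width: 13.3
time_s: 18.23
tcp_pos: [480.7, 115.8, 244.9]
ee_rot: [1.592, 1.57, -2.843]
force: [-2.2, -0.1, -0.9]
grip_width: 13.1
1.6098096220698395 174.07208711180206 6.789403140374054 13.145757978733663 [-2.19198662 -0.10086923 -0.9306181 ]
5 median plate own x by z:
105 0 0
125 0 0
145 0 0
165 0 0
185 0 0
205 0 0
tilt from plumb, rad (open +) -0.9408361027107102 offset 184.30741098551403
{'location': [486.7, 110.7, 88.6], 'score': 0.91}
{'location': [479.0, 112.8, 260.4], 'score': 0.96}
```

View pics/s7.png

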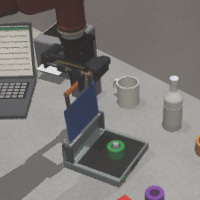

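```bash
python3 -m handwheel '0 -0.0001 0 -0.003 0;0 -0.0001 0 -0.005 0;0 -0.0001 0 -0.0065 0;0 -0.0001 0 -0.007 0;0 -0.0001 0 -0.007 0;0 -0.0001 0 -0.007 0'
python3 - <<'E'
from h import *
ux=np.array([-.274,.962,0]);uy=np.array([-.962,-.274,0]);h=np.array([482.9,109.4,90])
o=monitor.get_obs();v=np.array(o["tcp_pos"])+[0,0,19]-h;print(np.arctan2(v[2],-(v@ux)),np.hypot(v@ux,v[2]),v@ux,v@uy,o["grip_width"],o["force"],o["time_s"])
for n in ("side","top","wrist"):
    im,d=viewer.grab_frame(n);P=cloud(n,d);save(n+"8",im)
    R=P-h;x,y,z=R@ux,R@uy,R[...,2]
    i=im.astype(int);blue=(i[...,2]>i[...,0]*1.5)&(i[...,2]>i[...,1]*1.3)
    m=blue&(d>0)&(abs(x)<40)&(abs(y)<80)&(z>15)&(z<128);A=np.c_[x[m],z[m]]
    print(n,"plate px",m.sum())
    if m.sum()>30:
        for zz in range(20,130,18):
            s=A[abs(A[:,1]-zz)<9];print("  ",zz,len(s),np.round(np.median(s[:,0]),1) if len(s) else 0)
        w=cv2.fitLine(A.astype(np.float32),cv2.DIST_HUBER,0,.01,.01).ravel();print("  tilt open+",w[0]/w[1],"x at hinge",w[2]-w[3]*w[0]/w[1])
    for r in spot_point(n,"hinge")[:1]+spot_point(n,"grab_bar")[:1]: print("  ",r, "own x",(np.array(r["location"])-h)@ux)
    b=(i[...,0]>i[...,2]*2)&(i[...,0]>i[...,1]*1.4)&(d>0)&(abs(x)<40)&(abs(y)<80)&(z>160)&(z<195)
    if b.sum()>10: print("  bar",b.sum(),np.percentile(x[b],[5,50,95]),np.percentile(z[b],[5,50,95]))
E
```

```text
time_s: 19.12
tcp_pos: [482.7, 109.1, 245.4]
ee_rot: [1.733, 1.571, -2.701]
force: [-4.7, -0.8, -0.9]
grip_width: 13.2
1.5694485843944992 174.36305138038168 -0.23499640626636614 0.24827268432861066 13.195414530564433 [-4.70420483 -0.77206403 -0.8692481 ] 19.125
side plate px 766
   20 49 -3.6
   38 118 -3.6
   56 133 -3.5
   74 139 -3.5
   92 146 -3.6
   110 125 -3.5
   128 56 -3.4
  tilt open+ 0.0017207441 x at hinge -3.666476
   {'location': [488.2, 108.3, 88.9], 'score': 0.81} own x -2.5104000000000113
   {'location': [478.3, 106.1, 263.6], 'score': 0.63} own x -1.91420000000002
  bar 78 [-7.84870219 -3.92655189  2.51910705] [177.41475742 181.49915385 185.70906052]
top plate px 45
   20 0 0
   38 1 -1.7
   56 12 -1.9
   74 14 -1.9
   92 9 -2.0
   110 7 -2.1
   128 2 -1.9
  tilt open+ -0.0012932585 x at hinge -1.8244103
   {'location': [485.0, 104.6, 92.8], 'score': 0.8} own x -5.193000000000017
wrist plate px 25
   {'location': [479.4, 107.0, 93.0], 'score': 0.7} own x -1.3498000000000054
   {'location': [481.3, 105.8, 267.0], 'score': 0.64} own x -3.0248000000000173
  bar 3738 [-6.32429702 -0.3152659   5.65869297] [177.12086844 180.35086054 181.87771198]
```

View pics/side8.png

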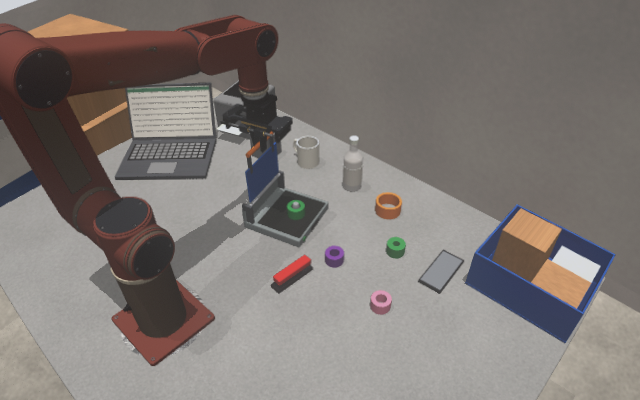

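Plate tilt measures 0.002 rad and the bar is still gripped. Everything on the desk looks undisturbed in the side picture: core on the post at (296,209), other core upright at (396,246). I let it settle briefly and hand in.

```bash
python3 -m handwheel '0 0 0 0 0;0 0 0 0 0;0 0 0 0 0;0 0 0 0 0' && python3 -c "
from workcell import job_done
print(job_done())"
```

```text
time_s: 20.08
tcp_pos: [482.7, 109.1, 245.3]
ee_rot: [1.512, 1.571, -2.922]
force: [-4.3, -0.6, 0.9]
grip_width: 12.9
the job is handed in; nothing more can be done
None
```

The job is done and handed in after about 20 s of robot time. The wide-bore core is home on the feeder post, and the cover is held plumb by its bar.

- **Core:** The wrist picture showed a bore of about 30 mm on the green core nearer the robot, so I used that one. It slid down without resistance until it met the deck. After I let go, its top measured about 65 mm from the wrist camera, where 66 mm means fully home. The side camera gave a noisier 68 mm.
- **Other core and bystanders:** The second green core still stands upright where it was. I saw nothing else on the desk moved in the last side picture.
- **Cover:** I pinched the middle of the orange bar and swung the cover up at about 60–70 mm/s, never letting go. The plate's tilt measured +0.002 rad from the side camera and −0.001 rad from the top. The arm's own position gave a cover angle of 1.569 rad, against 1.571 for plumb.
- **Readings that disagreed:** The networks' hinge and bar positions scattered by 1–5 mm. The plate came out 2–4 mm towards the feeder's front from the hinge position I assumed, so I relied on its measured tilt instead. A steady force of about 4 N remained, mostly along the bar, at the end.

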